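Balance a centrifuge rotor

ROBOT

A 6-joint arm with a two-finger parallel gripper is mounted at the origin on a cart in front of the work surface, level with it; the furniture and walls round the work are solid. World frame = base frame: x ahead of the robot, y to its left, z up, the work surface at z = 0. Lengths are in mm, angles in rad, forces in N, time in s.
With the tool pointing down it reaches from about 350 to 875 mm from the base axis. Payload 4.2 kg.
Tool frame: the origin (TCP) lies midway between the tips of the shut fingers; the grasp point (between the pads) lies 19 mm behind it; z points along the fingers, y is the line along which they close (so a half turn about z gives the same grasp; the last joint's range is limited). The gripper opens to 85 mm and grips with 20 to 120 N. Pads are 22 mm wide; open, the fingers measure 114 mm over their backs; the gripper's body (76 mm by 85 mm) begins 54 mm behind the grasp point. The pads swing forward as they close: fully open they stand 13 mm farther back than shut.
Start: joints at [-0.97, 0.385, 0.008, 0, -1.194, -0.259], TCP at [209.504, -588.818, 231.312] pointing down, gripper open.
Joint ranges: [-3.14, 3.14], [-1.21, 2.06], [-1.07, 1.41], [-3.16, 2.05], [-2.99, -0.16], [-3.1, 3.1]. Speed limits (rad/s): [2.79, 2.79, 3.14, 3.14, 3.14, 3.14].

INTERFACE

Orientations are given as [roll, pitch, yaw] about the fixed x, y, z axes, in that order (R = Rz(yaw) Ry(pitch) Rx(roll)).
In Python, from station import monitor, eyes, r gives the robot as it stands.
- The arm moves only by the tool send_rows, never from a script. Its argument "moves" is a list of rows, each an object of numbers: "claw": the closure, from -1 (fully open) to 1 (shut); "x", "y", "z": the shift along the world's x, y, z in cm; "roll": the turn about the world's z in degrees. A call has 1 to 12 rows; each row is the pose to reach, as a shift and turn from the pose commanded when the call began; what a row does not reach only later rows make up. A row lasts 1/12 s, in which the tool goes at most 41.7 mm and 7.16 degrees, less where a joint would pass 70% of its speed; a pose out of reach is approached as far as the arm can. A call with a gripper value outside its range is refused whole. The fingers move at their own pace and stop on an object; the grip force is fixed at half the most. Time passes only in rows, so rows that repeat a pose let the fingers close. It gives the time, the measured TCP pose, the force, the opening and the grip force at its end, in the units of the state.
- monitor.read_state(): the state, without advancing time (a new reading comes with each control period).
- eyes.read_camera(name): name is "scene" or "top"; returns the picture (400x640x3 uint8, red, green, blue); there is no depth.
- eyes.camera_info(name): a dict with "vertical_fov" (degrees; the focal length in pixels is half the picture's height over the tangent of half this angle, whatever the lens; pixels are square), "cx", "cy" (the principal point, pixels), "eye" and "attitude" of the camera in the world. Camera axes: x right, y down, z forward; pixel columns grow to the right and rows downward; lengths in mm; the calibration is good to about 2 mm. A picture is of the moment at which its call begins. camera_info takes no time and is no camera call.
- r.sign_off(): hands the job in; it is judged then, once.
The state is a dict: "time": time; "qpos": joint angles; "joint_velocities": joint speeds; "joint_torque": joint torques, N m; "tcp_pos": TCP position; "eef_rot": TCP orientation; "ft_force": force on the tool from outside, world axes, zero at the start; "wrist_torque": the same for the moment, N m; "width": finger opening in mm; "finger_force": force on a finger pad.
Only numpy, scipy, OpenCV 4.12 (cv2) and the standard library are available. Lean on these libraries where they do the work, as an engineer would, in place of code of your own. Each camera call takes 0.05 s, during which the arm holds its last target. There are 200 camera calls.

TASK

The rotor in the open centrifuge is loaded out of balance: each stoppered tube faces an open one. Rearrange it so that all six places are filled and every tube faces a tube of its own kind straight across the hub: the stoppered tube waiting in the white block goes into the rotor, and the one open tube that has no partner goes into a well of the block. Keep the tubes upright and leave each fully down in its sleeve or well.

Things in the scene. Friction and masses are not known exactly. Their poses are not given: they have to be found in the camera images.
- rotor: six-armed rotor in the centrifuge, locked. Origin on its axis, 12 mm above the worktop, z up. Six upright metal sleeves, axes 66 mm from the rotor axis at 0, 60, .. 300 deg from its x; facing sleeves are 132 mm apart. Sleeve: bore 14 mm, inner floor z = 8 mm, mouth flaring from z = 34 mm to 26 mm wide at the rim, z = 46 mm. Hub nut 26 mm wide, top z = 53 mm.
- centrifuge: fixed round white bench centrifuge round the rotor; origin at the centre of its underside on the worktop, z up, control panel towards -x (to 160 mm from the centre). Housing 260 mm in diameter, rim z = 89 mm, bowl 220 mm wide inside. The lid stands open at +x, hinged 138 mm from the centre at z = 92 mm, leaning back 23 deg, top z = 340 mm.
- block: fixed white square tube block, 100 x 100 x 46 mm, four wells; origin at the centre of its underside, z up. Wells at x, y = +-27.5 mm: bore 14 mm, inner floor z = 8 mm, mouth chamfered from z = 39 mm to 27 mm wide at the top, z = 46 mm. At the start the well at x = y = +27.5 mm holds capped_4, the other three are empty.
- capped_1: stoppered sample tube: clear, 11.2 mm in diameter, 88 mm long, with an opaque cap 13.8 mm wide over its top 16 mm; 14 g. Origin: centre of its foot, z up along the tube (top at z = 88 mm). capped_1 to capped_4 are alike. At the start it stands in the rotor.
- capped_2: stoppered sample tube: clear, 11.2 mm in diameter, 88 mm long, with an opaque cap 13.8 mm wide over its top 16 mm; 14 g. Origin: centre of its foot, z up along the tube (top at z = 88 mm). capped_1 to capped_4 are alike. At the start it stands in the rotor.
- capped_3: stoppered sample tube: clear, 11.2 mm in diameter, 88 mm long, with an opaque cap 13.8 mm wide over its top 16 mm; 14 g. Origin: centre of its foot, z up along the tube (top at z = 88 mm). capped_1 to capped_4 are alike. At the start it stands in the rotor.
- capped_4: stoppered sample tube: clear, 11.2 mm in diameter, 88 mm long, with an opaque cap 13.8 mm wide over its top 16 mm; 14 g. Origin: centre of its foot, z up along the tube (top at z = 88 mm). capped_1 to capped_4 are alike. At the start it waits in the block.
- open_1: open sample tube without cap: clear, straight, 11.2 mm in diameter, 78 mm long, a coloured band round its middle; 12 g. Origin: centre of its foot, z up along the tube (rim at z = 78 mm). open_1 to open_3 are alike. At the start it stands in the rotor.
- open_2: open sample tube without cap: clear, straight, 11.2 mm in diameter, 78 mm long, a coloured band round its middle; 12 g. Origin: centre of its foot, z up along the tube (rim at z = 78 mm). open_1 to open_3 are alike. At the start it stands in the rotor.
- open_3: open sample tube without cap: clear, straight, 11.2 mm in diameter, 78 mm long, a coloured band round its middle; 12 g. Origin: centre of its foot, z up along the tube (rim at z = 78 mm). open_1 to open_3 are alike. At the start it stands in the rotor.

How it is judged (in metres and radians):
At the end, for the whole second after the job is handed in: All 4 stoppered and 2 open tubes stand in the 6 rotor sleeves (foot 56 to 76 mm from the rotor axis, within 6 mm of the sleeve floor), the open ones opposite each other (over 122 mm apart); the third open tube stands likewise in a block well; tilts under 0.2 rad, all at rest (z of capped_1 in the frame of rotor between 0.004 and 0.014 m and horizontal distance between capped_1 and rotor between 0.056 and 0.076 m and angle between each of capped_1, capped_2, capped_3, capped_4's own z axis and vertical below 0.2 rad and z of capped_2 in the frame of rotor between 0.004 and 0.014 m and horizontal distance between capped_2 and rotor between 0.056 and 0.076 m and z of capped_3 in the frame of rotor between 0.004 and 0.014 m and horizontal distance between capped_3 and rotor between 0.056 and 0.076 m and z of capped_4 in the frame of rotor between 0.004 and 0.014 m and horizontal distance between capped_4 and rotor between 0.056 and 0.076 m and (((z of open_1 in the frame of rotor between 0.004 and 0.014 m and horizontal distance between open_1 and rotor between 0.056 and 0.076 m and angle between open_1's own z axis and vertical below 0.2 rad) and (z of open_2 in the frame of rotor between 0.004 and 0.014 m and horizontal distance between open_2 and rotor between 0.056 and 0.076 m and angle between open_2's own z axis and vertical below 0.2 rad) and horizontal distance between open_1 and open_2 above 0.122 m and (z of open_3 in the frame of block between 0.004 and 0.014 m and horizontal distance between open_3 and block between 0.026 and 0.05 m and angle between open_3's own z axis and vertical below 0.2 rad)) or ((z of open_1 in the frame of rotor between 0.004 and 0.014 m and horizontal distance between open_1 and rotor between 0.056 and 0.076 m and angle between open_1's own z axis and vertical below 0.2 rad) and (z of open_3 in the frame of rotor between 0.004 and 0.014 m and horizontal distance between open_3 and rotor between 0.056 and 0.076 m and angle between open_3's own z axis and vertical below 0.2 rad) and horizontal distance between open_1 and open_3 above 0.122 m and (z of open_2 in the frame of block between 0.004 and 0.014 m and horizontal distance between open_2 and block between 0.026 and 0.05 m and angle between open_2's own z axis and vertical below 0.2 rad)) or ((z of open_2 in the frame of rotor between 0.004 and 0.014 m and horizontal distance between open_2 and rotor between 0.056 and 0.076 m and angle between open_2's own z axis and vertical below 0.2 rad) and (z of open_3 in the frame of rotor between 0.004 and 0.014 m and horizontal distance between open_3 and rotor between 0.056 and 0.076 m and angle between open_3's own z axis and vertical below 0.2 rad) and horizontal distance between open_2 and open_3 above 0.122 m and (z of open_1 in the frame of block between 0.004 and 0.014 m and horizontal distance between open_1 and block between 0.026 and 0.05 m and angle between open_1's own z axis and vertical below 0.2 rad))) and linear speed of each of capped_1, capped_2, capped_3, capped_4, open_1, open_2, open_3 below 0.02 m/s); the robot touches nothing.
It fails at once if a tube is tipped over (more than 0.7 rad from upright) (angle between any of capped_1, capped_2, capped_3, capped_4, open_1, open_2, open_3's own z axis and vertical above 0.7 rad).
It also fails if it takes over 104 s, if anything falls off the work surface, if the arm or the gripper's body presses on something with over 40 N, if the wrist force passes 120 N, or if a joint passes its speed limit or range.

## Working session

There is one attempt and no reset: what is moved stays moved. The work goes in short steps, Python scripts to look and compute and a tool call to move; the robot and the scene stay as the last step left them, time stands still between calls to the robot, and variables do not carry over. Pictures are saved under pics/ and viewed, at most 14 in all, crops included, and the job is handed in when it is done.

Besides the shell and the picture viewer there is one more tool, called after "Call:" in YAML: its name, and indented under it one key for each argument. send_rows: Moves the arm, as the interface text tells. Its arguments: {"type":"object","properties":{"moves":{"type":"array","items":{"type":"object","properties":{"claw":{"type":"number"},"x":{"type":"number"},"y":{"type":"number"},"z":{"type":"number"},"roll":{"type":"number"}}}}},"required":["moves"]}

```bash
ls; mkdir -p pics
python3 - <<'E'
from station import monitor, eyes, r
import cv2
for n in("scene","top"):
    im=eyes.read_camera(n); cv2.imwrite(f"pics/{n}0.png",im[:,:,::-1]); print(n,eyes.camera_info(n))
s=monitor.read_state();print(s)
E
```

```text
pics
scene {'vertical_fov': 44.2297487095084, 'cx': 324.14278300336633, 'cy': 205.90900549627378, 'eye': array([-177.52600776,  808.07003875,  536.62101704]), 'attitude': array([-1.99325903,  0.01898044, -2.40658632])}
top {'vertical_fov': 54.82679512027312, 'cx': 318.29155920520327, 'cy': 202.36056357219806, 'eye': array([ 371.39014491,   -9.90872049, 1144.72403128]), 'attitude': array([-2.98707636e+00, -2.92414238e-03, -1.58762137e+00])}
{'time': 0.1, 'qpos': array([-9.70394135e-01,  3.85511693e-01,  6.80472454e-03, -4.26325239e-04,
       -1.19404850e+00, -2.58585941e-01]), 'joint_velocities': array([-1.95351980e-03, -2.23445813e-03,  3.47674980e-03, -8.28361182e-05,
       -1.75486095e-03, -1.54785777e-03]), 'joint_torque': array([-2.25145341e-04, -3.93319380e+01,  1.88928241e+01,  4.19795349e+00,
       -2.61390458e-03,  2.54421337e-06]), 'tcp_pos': array([ 209.33450655, -588.35525617,  230.32947473]), 'eef_rot': array([ 3.13959733e+00, -1.18039197e-04, -2.79993352e+00]), 'ft_force': array([-0.50722404, -0.79458025, -0.38922942]), 'wrist_torque': array([-0.01218241,  0.01128979, -0.02177981]), 'finger_force': 0.0, 'width': 85.5681314232827}
```

View pics/top0.png

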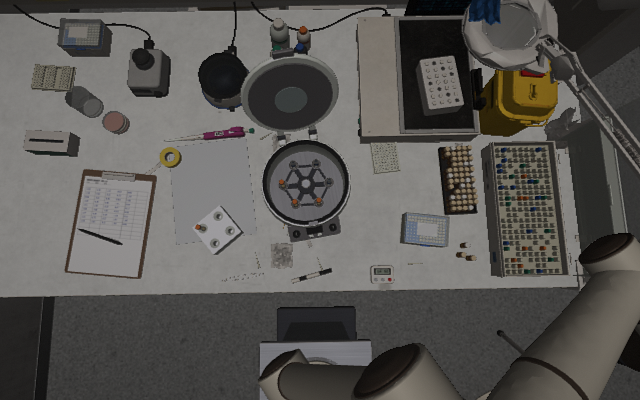

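View pics/scene0.png

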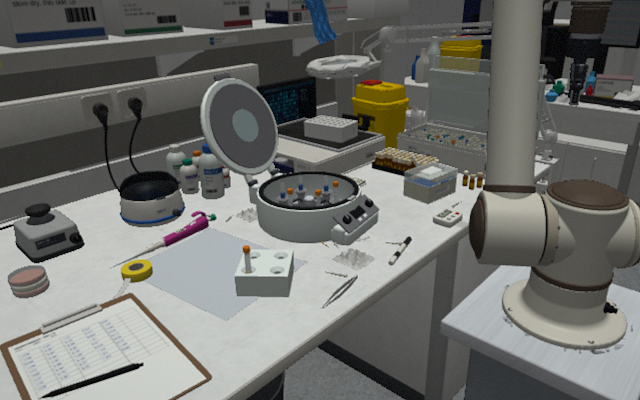

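The top view shows the centrifuge at about (306,184) and the block at about (217,230), with its orange cap near (200,227). I'll zoom in on both.

```bash
cat > h.py <<'E'
import numpy as np, cv2
from scipy.spatial.transform import Rotation as R
from station import monitor, eyes, r
def ray(n,u,v):
    c=eyes.camera_info(n); f=200/np.tan(np.radians(c["vertical_fov"]/2))
    return np.array(c["eye"]), R.from_euler('xyz',c["attitude"]).apply([(u-c["cx"])/f,(v-c["cy"])/f,1])
def plane(n,u,v,z):
    e,d=ray(n,u,v); return e+d*(z-e[2])/d[2]
def pix(n,p):
    c=eyes.camera_info(n); f=200/np.tan(np.radians(c["vertical_fov"]/2))
    q=R.from_euler('xyz',c["attitude"]).inv().apply(np.array(p,float)-c["eye"]); return np.c_[q[...,0]*f/q[...,2]+c["cx"],q[...,1]*f/q[...,2]+c["cy"]] if q.ndim>1 else np.array([q[0]*f/q[2]+c["cx"],q[1]*f/q[2]+c["cy"]])
E
python3 - <<'E'
import cv2
a=cv2.imread("pics/top0.png"); 
x=cv2.resize(a[134:244,258:354],None,fx=5,fy=5,interpolation=cv2.INTER_CUBIC)
y=cv2.resize(a[200:260,188:248],None,fx=5,fy=5,interpolation=cv2.INTER_CUBIC)
import numpy as np
o=np.zeros((550,780,3),'u1');o[:,:480]=x;o[:300,480:]=y
cv2.imwrite("pics/c1.png",cv2.convertScaleAbs(o,alpha=1.5))
b=cv2.imread("pics/scene0.png")
cv2.imwrite("pics/c2.png",cv2.convertScaleAbs(cv2.resize(b[165:305,228:385],None,fx=4,fy=4,interpolation=cv2.INTER_CUBIC),alpha=1.4))
E
```

```text
(no output)
```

View pics/c1.png

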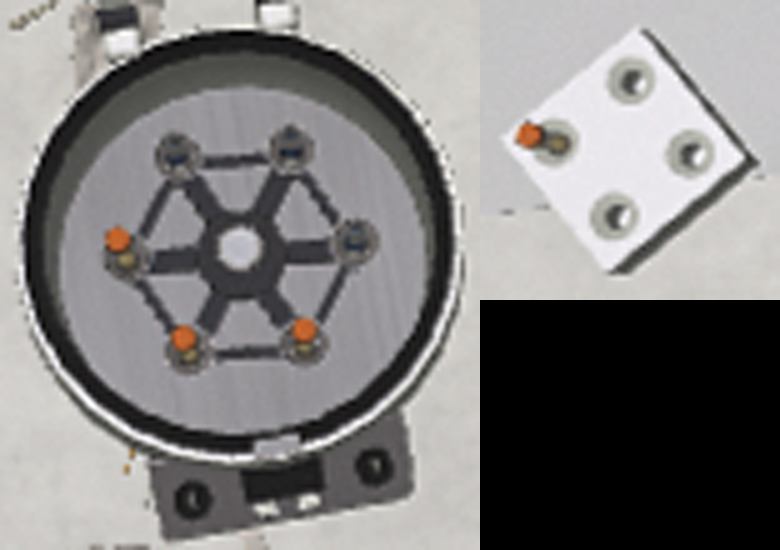

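View pics/c2.png

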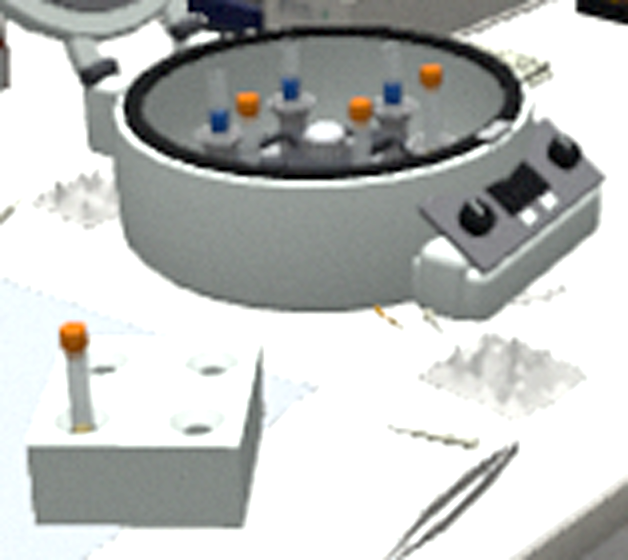

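The rotor has three adjacent caps at the lower left, seen at image angles of about left, lower left and lower right. The three open tubes (blue bands) are opposite them. In the block, capped_4 is in the left well and the other three wells are empty. Next I'll measure the cap positions.

```bash
cat >> h.py <<'E'
def orange(im,roi):
    x0,y0,x1,y1=roi; a=im[y0:y1,x0:x1].astype(float)
    w=np.clip((a[:,:,0]-a[:,:,2])/ (a.max(2)+20)-0.3,0,None)*(a[:,:,0]>70)
    m=(w>0.08).astype('u1'); n,l,s,c=cv2.connectedComponentsWithStats(m,connectivity=8); o=[]
    for i in range(1,n):
        if s[i,4]<8: continue
        q=np.argwhere(l==i); k=w[l==i]; p=(q*k[:,None]).sum(0)/k.sum(); o.append((p[1]+x0,p[0]+y0,s[i,4]))
    return o
E
python3 - <<'E'
from h import *
T=cv2.imread("pics/top0.png")[:,:,::-1]; S=cv2.imread("pics/scene0.png")[:,:,::-1]
t=orange(T,(188,140,352,260)); s=orange(S,(235,170,380,265))
for q in t: print("top",np.round(q,2),plane("top",q[0],q[1],101.5).round(1),plane("top",q[0],q[1],89.5).round(1))
for q in s: print("scene",np.round(q,2),plane("scene",q[0],q[1],100).round(1),plane("scene",q[0],q[1],88).round(1))
# hub nut white blob & block hull
g=T[175:192,298:314].astype(float).min(2);m=g>np.percentile(g,90);y,x=np.nonzero(m);u,v=(x*g[m]).sum()/g[m].sum()+298,(y*g[m]).sum()/g[m].sum()+175
print("nut",u,v,plane("top",u,v,65).round(1))
g=cv2.cvtColor(T,cv2.COLOR_RGB2GRAY)[200:262,185:250]
for th in(110,120,130,140,150,160):
    m=(g>th).astype('u1');cs,_=cv2.findContours(m,0,1);c=max(cs,key=cv2.contourArea)
    rr=cv2.minAreaRect(c);b=cv2.boxPoints(rr)+[185,200];print(th,rr,[plane("top",*p,46)[:2].round(1).tolist() for p in b])
E
```

```text
top [281.07 181.46  16.  ] [593.9  86.  101.5] [596.4  87.2  89.5]
top [294.21 201.12  20.  ] [538.3  50.2 101.5] [540.2  50.9  89.5]
top [318.36 199.53  17.  ] [541.7 -16.  101.5] [543.6 -16.1  89.5]
top [197.33 226.41  16.  ] [473.3 313.1 101.5] [474.4 316.8  89.5]
scene [335.15 183.38  27.  ] [548.3 -22.  100. ] [568.3 -44.9  88. ]
scene [289.46 190.55  32.  ] [601.1  79.9 100. ] [622.5  59.8  88. ]
scene [317.61 191.91  31.  ] [544.6  44.1 100. ] [564.5  23.1  88. ]
scene [245.81 248.8   41.  ] [462.2 325.9 100. ] [479.8 312.6  88. ]
nut 305.72420262664167 182.62163852407755 [597.1  19.   65. ]
110 ((32.000003814697266, 30.499996185302734), (60.99999237060547, 63.99999237060547), 90.0) [[555.6, 368.2], [552.6, 183.8], [378.6, 181.9], [381.6, 361.9]]
120 ((32.000003814697266, 30.499996185302734), (60.99999237060547, 63.99999237060547), 90.0) [[555.6, 368.2], [552.6, 183.8], [378.6, 181.9], [381.6, 361.9]]
130 ((32.000003814697266, 30.499996185302734), (60.99999237060547, 63.99999237060547), 90.0) [[555.6, 368.2], [552.6, 183.8], [378.6, 181.9], [381.6, 361.9]]
140 ((30.841463088989258, 29.426830291748047), (34.20205307006836, 35.7637939453125), 51.34019470214844) [[476.6, 347.7], [539.7, 269.5], [461.8, 207.0], [400.0, 284.9]]
150 ((30.77722930908203, 29.227720260620117), (33.2801628112793, 34.96879577636719), 50.710594177246094) [[476.0, 346.2], [538.6, 270.5], [463.4, 208.8], [402.1, 284.3]]
160 ((54.0, 31.0), (0.0, 0.0), 0.0) [[463.6, 211.3], [463.6, 211.3], [463.6, 211.3], [463.6, 211.3]]
```

Call:
send_rows:
  moves:
    - {"x": 3,"y": 4,"z": 0,"claw": 0.1}
    - {"x": 5.4,"y": 7.5,"claw": 0.1,"z": 0}
    - {"x": 7.8,"y": 10.8,"claw": 0.1,"z": 0}
    - {"x": 10.2,"y": 14.2,"claw": 0.1,"z": 0}
    - {"x": 12.6,"y": 17.5,"claw": 0.1,"z": 0}
    - {"x": 15,"y": 20.8,"claw": 0.1,"z": 0}
    - {"x": 17.4,"y": 24.2,"claw": 0.1,"z": 0}
    - {"x": 19.8,"y": 27.5,"claw": 0.1,"z": 0}
    - {"x": 22.2,"y": 30.8,"claw": 0.1,"z": 0}
    - {"x": 24.6,"y": 34.2,"claw": 0.1,"z": 0}
    - {"x": 27,"y": 37.5,"claw": 0.1,"z": 0}
    - {"x": 29.4,"y": 40.8,"claw": 0.1,"z": 0}

```text
invalid input
```

Run:
```python
from h import *
for p in [(218.4,216),(230,231),(214.8,243.4)]: print(plane("top",*p,46).round(1))
for p in [(0x0,0)]: pass
# sleeve rims from crop
for p in [(177,155),(292,150),(353,242)]: print(plane("top",258+p[0]/5,134+p[1]/5,58).round(1))
```

```text
[507.6 270.9  46. ]
[464.  236.9  46. ]
[429.5 279.3  46. ]
[651.2  54.3  58. ]
[653.1 -12.3  58. ]
[598.2 -46.5  58. ]
```

Call:
send_rows:
  moves:
    - {"x": 2.4,"y": 3.3,"z": 0,"roll": 0,"claw": 0.1}
    - {"x": 4.8,"y": 6.6,"z": 0,"roll": 0,"claw": 0.1}
    - {"x": 7.2,"y": 10,"z": 0,"roll": 0,"claw": 0.1}
    - {"x": 9.6,"y": 13.3,"z": 0,"roll": 0,"claw": 0.1}
    - {"x": 12,"y": 16.6,"z": 0,"roll": 0,"claw": 0.1}
    - {"x": 14.4,"y": 20,"z": 0,"roll": 0,"claw": 0.1}
    - {"x": 16.8,"y": 23.3,"z": 0,"roll": 0,"claw": 0.1}
    - {"x": 19.2,"y": 26.6,"z": 0,"roll": 0,"claw": 0.1}
    - {"x": 21.6,"y": 30,"z": 0,"roll": 0,"claw": 0.1}
    - {"x": 24,"y": 33.3,"z": 0,"roll": 0,"claw": 0.1}
    - {"x": 26.4,"y": 36.6,"z": 0,"roll": 0,"claw": 0.1}
    - {"x": 28.8,"y": 40,"z": 0,"roll": 0,"claw": 0.1}

```text
time: 1.1
tcp_pos: [498.0, -186.9, 231.1]
eef_rot: [3.141, -0.0, -2.8]
ft_force: [0.8, -0.3, 0.5]
width: 38.4
finger_force: 0.0
```

Call:
send_rows:
  moves:
    - {"x": 2.3,"y": 3.2,"z": 0,"roll": 0,"claw": 0.1}
    - {"x": 4.6,"y": 6.4,"z": 0,"roll": 0,"claw": 0.1}
    - {"x": 6.9,"y": 9.6,"z": 0,"roll": 0,"claw": 0.1}
    - {"x": 9,"y": 12.5,"z": -2,"roll": 0,"claw": 0.1}
    - {"x": 10.2,"y": 14.3,"z": -5,"roll": 0,"claw": 0.1}
    - {"x": 10.2,"y": 14.3,"z": -8.6,"roll": 0,"claw": 0.1}
    - {"x": 10.2,"y": 14.3,"z": -10.6,"roll": 0,"claw": 0.1}
    - {"x": 10.2,"y": 14.3,"z": -10.6,"roll": 0,"claw": 0.1}
    - {"x": 10.2,"y": 14.3,"z": -10.6,"roll": 0,"claw": 0.1}

```text
time: 1.85
tcp_pos: [599.0, -46.0, 124.3]
eef_rot: [3.142, -0.003, -2.799]
ft_force: [0.4, -0.1, 0.8]
width: 38.7
finger_force: 0.0
```

```bash
cat > pic.py <<'E'
import sys; from h import *
n=sys.argv[1]; x0,y0,x1,y1=map(int,sys.argv[3:7]); im=eyes.read_camera(n); cv2.imwrite(f"pics/{sys.argv[2]}_raw.png",im[:,:,::-1])
a=im[y0:y1,x0:x1,::-1]; k=min(780//(x1-x0),590//(y1-y0)); cv2.imwrite(f"pics/{sys.argv[2]}.png",cv2.convertScaleAbs(cv2.resize(a,None,fx=k,fy=k,interpolation=cv2.INTER_CUBIC),alpha=1.5))
s=monitor.read_state(); print(k,s["time"],s["tcp_pos"].round(1),s["ft_force"].round(1),s["width"])
E
python3 pic.py scene s1 228 120 388 240
```

```text
4 1.9 [600.2 -46.  126.2] [ 0.5 -0.6  0.8] 38.2093277061149
```

View pics/s1.png

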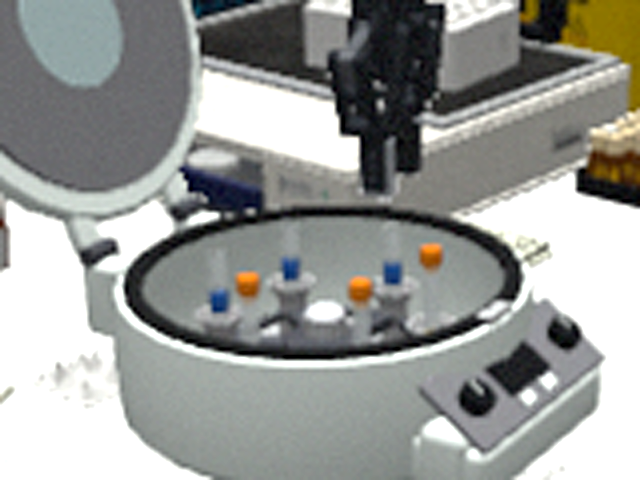

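The gripper sits straight above the open tube at (392,250) in the crop. Next it descends and grips.

Call:
send_rows:
  moves:
    - {"x": 0,"y": 0,"z": -2,"roll": 0,"claw": 0.1}
    - {"x": 0,"y": 0,"z": -4,"roll": 0,"claw": 0.1}
    - {"x": 0,"y": 0,"z": -5.8,"roll": 0,"claw": 0.1}
    - {"x": 0,"y": 0,"z": -5.8,"roll": 0,"claw": 0.1}
    - {"x": 0,"y": 0,"z": -5.8,"roll": 0,"claw": 1}
    - {"x": 0,"y": 0,"z": -5.8,"roll": 0,"claw": 1}
    - {"x": 0,"y": 0,"z": -5.8,"roll": 0,"claw": 1}
    - {"x": 0,"y": 0,"z": -5.8,"roll": 0,"claw": 1}
    - {"x": 0,"y": 0,"z": -5.8,"roll": 0,"claw": 1}
    - {"x": 0,"y": 0,"z": -5.8,"roll": 0,"claw": 1}
    - {"x": 0,"y": 0,"z": -5.8,"roll": 0,"claw": 1}
    - {"x": 0,"y": 0,"z": -5.8,"roll": 0,"claw": 1}

```text
time: 2.9
tcp_pos: [601.4, -45.8, 69.9]
eef_rot: [-3.14, 0.005, -2.799]
ft_force: [0.1, -0.7, 6.5]
width: 9.2
finger_force: 58.6
```

Call:
send_rows:
  moves:
    - {"x": 0,"y": 0,"z": 1,"roll": 0,"claw": 1}
    - {"x": 0,"y": 0,"z": 2.5,"roll": 0,"claw": 1}
    - {"x": 0,"y": 0,"z": 4.5,"roll": 0,"claw": 1}
    - {"x": 0,"y": 0,"z": 7,"roll": 0,"claw": 1}
    - {"x": 0,"y": 0,"z": 9.5,"roll": 0,"claw": 1}
    - {"x": 0,"y": 0,"z": 11,"roll": 0,"claw": 1}
    - {"x": -0.5,"y": 1,"z": 11,"roll": 0,"claw": 1}
    - {"x": -1.9,"y": 4,"z": 11,"roll": 0,"claw": 1}
    - {"x": -3.3,"y": 7,"z": 11,"roll": 0,"claw": 1}
    - {"x": -4.7,"y": 10,"z": 11,"roll": 0,"claw": 1}
    - {"x": -6.1,"y": 13,"z": 11,"roll": 0,"claw": 1}
    - {"x": -7.5,"y": 16,"z": 11,"roll": 0,"claw": 1}

```text
time: 3.9
tcp_pos: [522.7, 115.5, 176.9]
eef_rot: [3.141, -0.001, -2.8]
ft_force: [-0.0, 0.6, -0.2]
width: 9.1
finger_force: 58.7
```

Call:
send_rows:
  moves:
    - {"x": -1.4,"y": 3,"z": 0,"roll": 0,"claw": 1}
    - {"x": -2.8,"y": 6,"z": 0,"roll": 0,"claw": 1}
    - {"x": -4.2,"y": 9,"z": 0,"roll": 0,"claw": 1}
    - {"x": -5.3,"y": 11.4,"z": 0,"roll": 0,"claw": 1}
    - {"x": -5.9,"y": 12.4,"z": 0,"roll": 0,"claw": 1}
    - {"x": -5.9,"y": 12.4,"z": -2,"roll": 0,"claw": 1}
    - {"x": -5.9,"y": 12.4,"z": -5,"roll": 0,"claw": 1}
    - {"x": -5.9,"y": 12.4,"z": -6.5,"roll": 0,"claw": 1}
    - {"x": -5.9,"y": 12.4,"z": -6.5,"roll": 0,"claw": 1}
    - {"x": -5.9,"y": 12.4,"z": -6.5,"roll": 0,"claw": 1}

```text
time: 4.73
tcp_pos: [465.0, 237.6, 111.8]
eef_rot: [-3.14, -0.002, -2.8]
ft_force: [-0.2, 1.2, 1.0]
width: 8.8
finger_force: 58.7
```

```bash
python3 pic.py scene s2 218 190 378 310
```

```text
4 4.7833 [465.8 238.2 112.9] [-0.   1.   0.2] 9.170780693138534
```

View pics/s2.png

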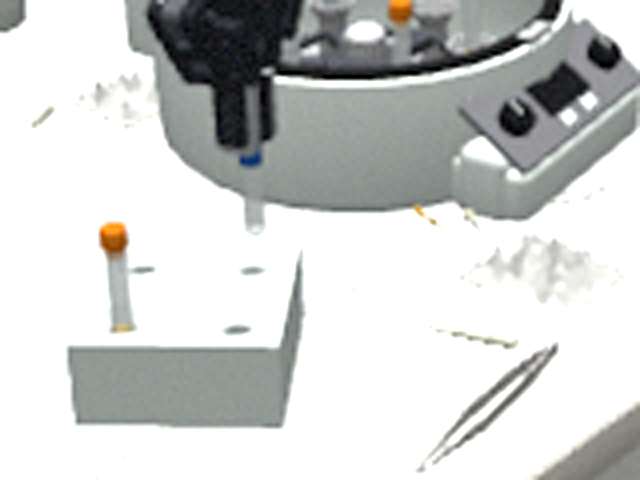

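The tube hangs above the far right well (252,270 in the crop) and is upright. Next I lower and release it.

Call:
send_rows:
  moves:
    - {"x": 0,"y": 0,"z": -1.5,"roll": 0,"claw": 1}
    - {"x": 0,"y": 0,"z": -3,"roll": 0,"claw": 1}
    - {"x": 0,"y": 0,"z": -4.5,"roll": 0,"claw": 1}
    - {"x": 0,"y": 0,"z": -5.5,"roll": 0,"claw": 1}
    - {"x": 0,"y": 0,"z": -5.6,"roll": 0,"claw": 1}
    - {"x": 0,"y": 0,"z": -5.6,"roll": 0,"claw": 1}
    - {"x": 0,"y": 0,"z": -5.6,"roll": 0,"claw": 1}

```text
time: 5.37
tcp_pos: [466.6, 238.7, 57.9]
eef_rot: [3.141, 0.003, -2.799]
ft_force: [0.0, -0.4, 4.4]
width: 9.2
finger_force: 59.4
```

Call:
send_rows:
  moves:
    - {"x": 0,"y": 0,"z": 0,"roll": 0,"claw": 0.5}
    - {"x": 0,"y": 0,"z": 0,"roll": 0,"claw": 0.3}
    - {"x": 0,"y": 0,"z": 0,"roll": 0,"claw": 0.1}
    - {"x": 0,"y": 0,"z": 0,"roll": 0,"claw": 0.1}
    - {"x": 0,"y": 0,"z": 0,"roll": 0,"claw": 0.1}
    - {"x": 0,"y": 0,"z": 1,"roll": 0,"claw": 0.1}
    - {"x": 0,"y": 0,"z": 3,"roll": 0,"claw": 0.1}
    - {"x": 0,"y": 0,"z": 6,"roll": 0,"claw": 0.1}
    - {"x": 0,"y": 0,"z": 9,"roll": 0,"claw": 0.1}
    - {"x": 0,"y": 0,"z": 9.5,"roll": 0,"claw": 0.1}
    - {"x": 0,"y": 0,"z": 9.5,"roll": 0,"claw": 0.1}

```text
time: 6.28
tcp_pos: [466.8, 239.3, 154.5]
eef_rot: [3.139, 0.006, -2.799]
ft_force: [-0.0, 1.5, -0.1]
width: 38.3
finger_force: 0.0
```

```bash
python3 pic.py scene s3 218 190 378 310
```

```text
4 6.3333 [465.6 238.5 152.5] [-0.2 -0.1 -1.1] 38.484396876545446
```

View pics/s3.png

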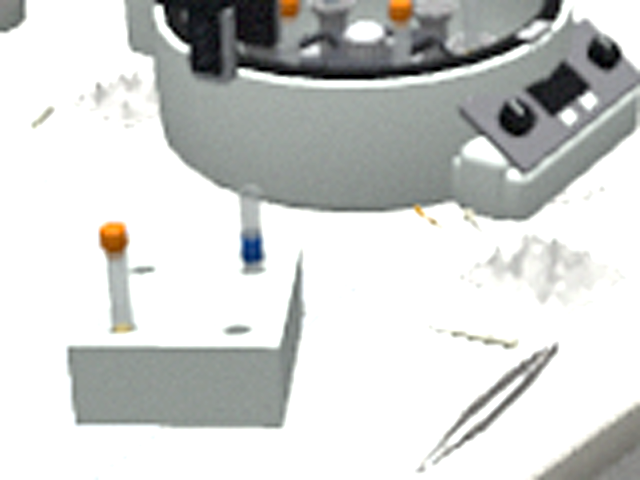

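The open tube is seated in the block: its rim is at (250,187) and its band is just above the top face. Next comes the capped tube at 212.8°.

Call:
send_rows:
  moves:
    - {"x": 0.6,"y": -2,"z": 0,"roll": 0,"claw": 0.1}
    - {"x": 1.6,"y": -5.4,"z": 0,"roll": 0,"claw": 0.1}
    - {"x": 2.7,"y": -9,"z": 0,"roll": 0,"claw": 0.1}
    - {"x": 3.8,"y": -12.8,"z": 0,"roll": 0,"claw": 0.1}
    - {"x": 4.9,"y": -16.4,"z": 0,"roll": 0,"claw": 0.1}
    - {"x": 6,"y": -20,"z": 0,"roll": 0,"claw": 0.1}
    - {"x": 7,"y": -23.5,"z": 0,"roll": 0,"claw": 0.1}
    - {"x": 7.6,"y": -25.4,"z": 0,"roll": 0,"claw": 0.1}
    - {"x": 7.6,"y": -25.4,"z": -1,"roll": 0,"claw": 0.1}
    - {"x": 7.6,"y": -25.4,"z": -2.5,"roll": 0,"claw": 0.1}
    - {"x": 7.6,"y": -25.4,"z": -2.5,"roll": 0,"claw": 0.1}

```text
time: 7.25
tcp_pos: [538.3, -16.4, 122.0]
eef_rot: [3.139, -0.009, -2.802]
ft_force: [-0.6, -0.3, -0.6]
width: 38.4
finger_force: 0.0
```

Call:
send_rows:
  moves:
    - {"x": 0,"y": 0,"z": -1.6,"roll": 0,"claw": 0.1}
    - {"x": 0,"y": 0,"z": -3.2,"roll": 0,"claw": 0.1}
    - {"x": 0,"y": 0,"z": -4.6,"roll": 0,"claw": 0.1}
    - {"x": 0,"y": 0,"z": -4.6,"roll": 0,"claw": 0.1}
    - {"x": 0,"y": 0,"z": -4.6,"roll": 0,"claw": 1}
    - {"x": 0,"y": 0,"z": -4.6,"roll": 0,"claw": 1}
    - {"x": 0,"y": 0,"z": -4.6,"roll": 0,"claw": 1}
    - {"x": 0,"y": 0,"z": -4.6,"roll": 0,"claw": 1}
    - {"x": 0,"y": 0,"z": -4.6,"roll": 0,"claw": 1}
    - {"x": 0,"y": 0,"z": -4.6,"roll": 0,"claw": 1}
    - {"x": 0,"y": 0,"z": -4.6,"roll": 0,"claw": 1}

```text
time: 8.17
tcp_pos: [542.0, -15.7, 81.0]
eef_rot: [-3.141, 0.001, -2.8]
ft_force: [-1.0, 0.3, 1.9]
width: 11.6
finger_force: 58.7
```

Call:
send_rows:
  moves:
    - {"x": 0,"y": 0,"z": 1,"roll": 0,"claw": 1}
    - {"x": 0,"y": 0,"z": 2.5,"roll": 0,"claw": 1}
    - {"x": 0,"y": 0,"z": 4.5,"roll": 0,"claw": 1}
    - {"x": 0,"y": 0,"z": 6,"roll": 0,"claw": 1}
    - {"x": 0,"y": 0,"z": 6.5,"roll": 0,"claw": 1}
    - {"x": 1,"y": -0.5,"z": 6.5,"roll": 0,"claw": 1}
    - {"x": 3,"y": -1.5,"z": 6.5,"roll": 0,"claw": 1}
    - {"x": 5,"y": -2.5,"z": 6.5,"roll": 0,"claw": 1}
    - {"x": 5.8,"y": -3,"z": 6.5,"roll": 0,"claw": 1}
    - {"x": 5.8,"y": -3,"z": 6.5,"roll": 0,"claw": 1}
    - {"x": 5.8,"y": -3,"z": 6.5,"roll": 0,"claw": 1}

```text
time: 9.08
tcp_pos: [598.8, -46.2, 143.8]
eef_rot: [3.141, -0.003, -2.801]
ft_force: [-0.6, 0.8, 0.2]
width: 11.5
finger_force: 58.6
```

Call:
send_rows:
  moves:
    - {"x": 0,"y": 0,"z": -1.5,"roll": 0,"claw": 1}
    - {"x": 0,"y": 0,"z": -3,"roll": 0,"claw": 1}
    - {"x": 0,"y": 0,"z": -4.5,"roll": 0,"claw": 1}
    - {"x": 0,"y": 0,"z": -6,"roll": 0,"claw": 1}
    - {"x": 0,"y": 0,"z": -6.4,"roll": 0,"claw": 1}
    - {"x": 0,"y": 0,"z": -6.4,"roll": 0,"claw": 1}
    - {"x": 0,"y": 0,"z": -6.4,"roll": 0,"claw": 1}
    - {"x": 0,"y": 0,"z": -6.4,"roll": 0,"claw": 1}

```text
time: 9.75
tcp_pos: [599.0, -45.6, 81.5]
eef_rot: [3.141, -0.0, -2.8]
ft_force: [0.8, 0.1, -0.8]
width: 11.6
finger_force: 58.5
```

Call:
send_rows:
  moves:
    - {"x": 0,"y": 0,"z": 0,"roll": 0,"claw": 0.5}
    - {"x": 0,"y": 0,"z": 0,"roll": 0,"claw": 0.3}
    - {"x": 0,"y": 0,"z": 0,"roll": 0,"claw": 0.1}
    - {"x": 0,"y": 0,"z": 0,"roll": 0,"claw": 0.1}
    - {"x": 0,"y": 0,"z": 0,"roll": 0,"claw": 0.1}
    - {"x": 0,"y": 0,"z": 1,"roll": 0,"claw": 0.1}
    - {"x": 0,"y": 0,"z": 3,"roll": 0,"claw": 0.1}
    - {"x": 0,"y": 0,"z": 6,"roll": 0,"claw": 0.1}
    - {"x": 0,"y": 0,"z": 6,"roll": 0,"claw": 0.1}
    - {"x": 0,"y": 0,"z": 6,"roll": 0,"claw": 0.1}

```text
time: 10.58
tcp_pos: [600.9, -45.6, 144.2]
eef_rot: [-3.14, 0.005, -2.8]
ft_force: [-0.5, -0.0, -1.3]
width: 38.5
finger_force: 0.0
```

```bash
python3 pic.py scene s4 208 100 388 240
```

```text
4 10.6333 [599.7 -45.7 142.5] [ 0.2  0.4 -0.3] 38.4036892056848
```

View pics/s4.png

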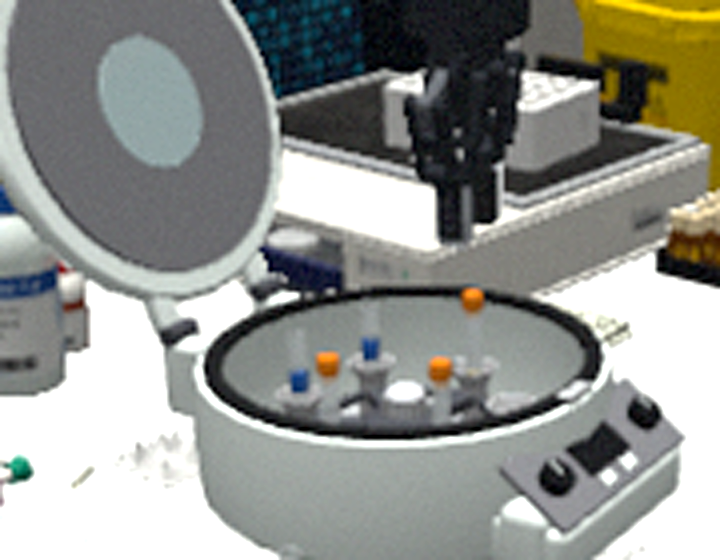

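The cap now stands at the rear right sleeve, (472,300) in the crop, fully down. Next is the open tube at 332.8°, at (370,330).

Call:
send_rows:
  moves:
    - {"x": 1.5,"y": 0.9,"z": 0,"roll": 0,"claw": 0.1}
    - {"x": 4,"y": 2.5,"z": 0,"roll": 0,"claw": 0.1}
    - {"x": 5.6,"y": 3.5,"z": 0,"roll": 0,"claw": 0.1}
    - {"x": 5.6,"y": 3.5,"z": -1,"roll": 0,"claw": 0.1}
    - {"x": 5.6,"y": 3.5,"z": -2,"roll": 0,"claw": 0.1}
    - {"x": 5.6,"y": 3.5,"z": -2,"roll": 0,"claw": 0.1}

```text
time: 11.13
tcp_pos: [652.5, -11.2, 117.1]
eef_rot: [3.139, -0.008, -2.801]
ft_force: [-0.4, -0.5, -1.1]
width: 38.3
finger_force: 0.0
```

Call:
send_rows:
  moves:
    - {"x": 0,"y": 0,"z": -1.5,"roll": 0,"claw": 0.1}
    - {"x": 0,"y": 0,"z": -3,"roll": 0,"claw": 0.1}
    - {"x": 0,"y": 0,"z": -4.5,"roll": 0,"claw": 0.1}
    - {"x": 0,"y": 0,"z": -5.4,"roll": 0,"claw": 0.1}
    - {"x": 0,"y": 0,"z": -5.4,"roll": 0,"claw": 1}
    - {"x": 0,"y": 0,"z": -5.4,"roll": 0,"claw": 1}
    - {"x": 0,"y": 0,"z": -5.4,"roll": 0,"claw": 1}
    - {"x": 0,"y": 0,"z": -5.4,"roll": 0,"claw": 1}
    - {"x": 0,"y": 0,"z": -5.4,"roll": 0,"claw": 1}
    - {"x": 0,"y": 0,"z": -5.4,"roll": 0,"claw": 1}
    - {"x": 0,"y": 0,"z": -5.4,"roll": 0,"claw": 1}

```text
time: 12.05
tcp_pos: [655.7, -10.8, 67.8]
eef_rot: [-3.142, 0.001, -2.8]
ft_force: [0.1, 0.6, 0.7]
width: 9.0
finger_force: 58.4
```

Call:
send_rows:
  moves:
    - {"x": 0,"y": 0,"z": 1,"roll": 0,"claw": 1}
    - {"x": 0,"y": 0,"z": 2.5,"roll": 0,"claw": 1}
    - {"x": 0,"y": 0,"z": 4.5,"roll": 0,"claw": 1}
    - {"x": 0,"y": 0,"z": 6.5,"roll": 0,"claw": 1}
    - {"x": 0,"y": 0,"z": 7,"roll": 0,"claw": 1}
    - {"x": -1.5,"y": 0,"z": 7,"roll": 0,"claw": 1}
    - {"x": -4.5,"y": -0.2,"z": 7,"roll": 0,"claw": 1}
    - {"x": -7.5,"y": -0.3,"z": 7,"roll": 0,"claw": 1}
    - {"x": -10,"y": -0.5,"z": 7,"roll": 0,"claw": 1}
    - {"x": -11.4,"y": -0.5,"z": 7,"roll": 0,"claw": 1}
    - {"x": -11.4,"y": -0.5,"z": 7,"roll": 0,"claw": 1}
    - {"x": -11.4,"y": -0.5,"z": 7,"roll": 0,"claw": 1}

```text
time: 13.05
tcp_pos: [541.4, -15.8, 137.9]
eef_rot: [-3.141, 0.001, -2.799]
ft_force: [1.3, 0.2, 0.0]
width: 9.5
finger_force: 58.5
```

Call:
send_rows:
  moves:
    - {"x": 0,"y": 0,"z": -1.5,"roll": 0,"claw": 1}
    - {"x": 0,"y": 0,"z": -3,"roll": 0,"claw": 1}
    - {"x": 0,"y": 0,"z": -4.5,"roll": 0,"claw": 1}
    - {"x": 0,"y": 0,"z": -6,"roll": 0,"claw": 1}
    - {"x": 0,"y": 0,"z": -6.9,"roll": 0,"claw": 1}
    - {"x": 0,"y": 0,"z": -6.9,"roll": 0,"claw": 1}
    - {"x": 0,"y": 0,"z": -6.9,"roll": 0,"claw": 1}
    - {"x": 0,"y": 0,"z": -6.9,"roll": 0,"claw": 1}

```text
time: 13.72
tcp_pos: [542.4, -15.8, 68.5]
eef_rot: [-3.141, 0.001, -2.8]
ft_force: [0.7, -1.0, -1.4]
width: 9.2
finger_force: 62.2
```

Call:
send_rows:
  moves:
    - {"x": 0,"y": 0,"z": 0,"roll": 0,"claw": 0.5}
    - {"x": 0,"y": 0,"z": 0,"roll": 0,"claw": 0.3}
    - {"x": 0,"y": 0,"z": 0,"roll": 0,"claw": 0.1}
    - {"x": 0,"y": 0,"z": 0,"roll": 0,"claw": 0.1}
    - {"x": 0,"y": 0,"z": 0,"roll": 0,"claw": 0.1}
    - {"x": 0,"y": 0,"z": 1,"roll": 0,"claw": 0.1}
    - {"x": 0,"y": 0,"z": 3,"roll": 0,"claw": 0.1}
    - {"x": 0,"y": 0,"z": 6,"roll": 0,"claw": 0.1}
    - {"x": 0,"y": 0,"z": 9,"roll": 0,"claw": 0.1}
    - {"x": 0,"y": 0,"z": 9,"roll": 0,"claw": 0.1}

```text
time: 14.55
tcp_pos: [545.5, -15.4, 165.6]
eef_rot: [-3.138, 0.013, -2.798]
ft_force: [1.1, 0.5, 1.0]
width: 38.4
finger_force: 0.0
```

Call:
send_rows:
  moves:
    - {"x": -0.4,"y": 2,"z": 0,"roll": 0,"claw": 0.1}
    - {"x": -1.1,"y": 5.6,"z": 0,"roll": 0,"claw": 0.1}
    - {"x": -1.9,"y": 9.4,"z": 0,"roll": 0,"claw": 0.1}
    - {"x": -2.7,"y": 13.2,"z": 0,"roll": 0,"claw": 0.1}
    - {"x": -3.4,"y": 17,"z": 0,"roll": 0,"claw": 0.1}
    - {"x": -4.2,"y": 20.8,"z": 0,"roll": 0,"claw": 0.1}
    - {"x": -5,"y": 24.6,"z": 0,"roll": 0,"claw": 0.1}
    - {"x": -5.8,"y": 28.4,"z": 0,"roll": 0,"claw": 0.1}
    - {"x": -6.5,"y": 31.8,"z": 0,"roll": 0,"claw": 0.1}
    - {"x": -6.8,"y": 33.1,"z": 0,"roll": 0,"claw": 0.1}
    - {"x": -6.8,"y": 33.1,"z": -2,"roll": 0,"claw": 0.1}
    - {"x": -6.8,"y": 33.1,"z": -4,"roll": 0,"claw": 0.1}

```text
time: 15.55
tcp_pos: [473.8, 317.1, 119.5]
eef_rot: [3.14, 0.004, -2.798]
ft_force: [0.2, 0.1, -0.2]
width: 38.2
finger_force: 0.0
```

```bash
python3 pic.py scene s5 218 150 378 270
```

```text
4 15.6 [471.3 314.1 114.3] [-0.6 -1.7 -3.3] 38.481681738127264
```

View pics/s5.png

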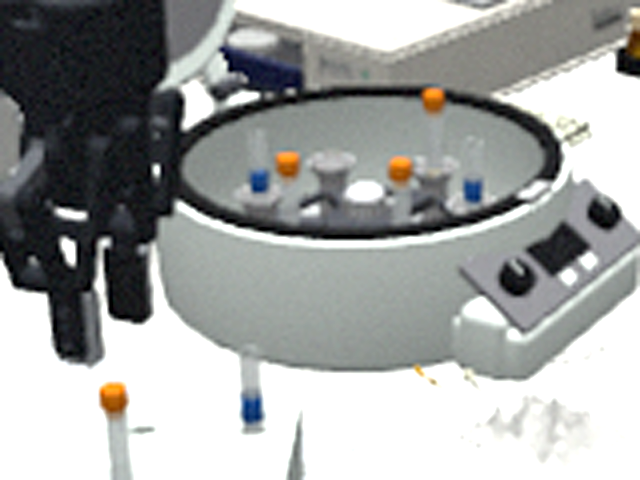

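The rotor now has its open tubes at (258,160) and (472,170), straight across from each other. The sleeve at (332,165) is empty, and the fingers straddle capped_4 at (113,397). I'll grip it next.

Call:
send_rows:
  moves:
    - {"x": 0,"y": 0,"z": 0,"roll": 0,"claw": 0.1}
    - {"x": 0,"y": 0,"z": -1.5,"roll": 0,"claw": 0.1}
    - {"x": 0,"y": 0,"z": -3,"roll": 0,"claw": 0.1}
    - {"x": 0,"y": 0,"z": -4.5,"roll": 0,"claw": 0.1}
    - {"x": 0,"y": 0,"z": -5,"roll": 0,"claw": 0.1}
    - {"x": 0,"y": 0,"z": -5,"roll": 0,"claw": 1}
    - {"x": 0,"y": 0,"z": -5,"roll": 0,"claw": 1}
    - {"x": 0,"y": 0,"z": -5,"roll": 0,"claw": 1}
    - {"x": 0,"y": 0,"z": -5,"roll": 0,"claw": 1}
    - {"x": 0,"y": 0,"z": -5,"roll": 0,"claw": 1}
    - {"x": 0,"y": 0,"z": -5,"roll": 0,"claw": 1}
    - {"x": 0,"y": 0,"z": -5,"roll": 0,"claw": 1}

```text
time: 16.6
tcp_pos: [474.4, 315.8, 69.7]
eef_rot: [3.141, 0.003, -2.799]
ft_force: [1.1, 0.0, 6.2]
width: 11.7
finger_force: 58.8
```

Call:
send_rows:
  moves:
    - {"x": 0,"y": 0,"z": 1,"roll": 0,"claw": 1}
    - {"x": 0,"y": 0,"z": 2.5,"roll": 0,"claw": 1}
    - {"x": 0,"y": 0,"z": 4.5,"roll": 0,"claw": 1}
    - {"x": 0,"y": 0,"z": 7.5,"roll": 0,"claw": 1}
    - {"x": 0,"y": 0,"z": 10.5,"roll": 0,"claw": 1}
    - {"x": 0,"y": 0,"z": 12.5,"roll": 0,"claw": 1}
    - {"x": 0.7,"y": -1.3,"z": 13,"roll": 0,"claw": 1}
    - {"x": 2.2,"y": -4,"z": 13,"roll": 0,"claw": 1}
    - {"x": 3.9,"y": -7,"z": 13,"roll": 0,"claw": 1}
    - {"x": 5.6,"y": -10,"z": 13,"roll": 0,"claw": 1}
    - {"x": 7.2,"y": -13,"z": 13,"roll": 0,"claw": 1}
    - {"x": 8.9,"y": -16,"z": 13,"roll": 0,"claw": 1}

```text
time: 17.6
tcp_pos: [562.4, 153.8, 198.6]
eef_rot: [3.141, -0.001, -2.799]
ft_force: [1.1, -0.6, 0.1]
width: 11.6
finger_force: 58.5
```

Call:
send_rows:
  moves:
    - {"x": 1.7,"y": -3,"z": 0,"roll": 0,"claw": 1}
    - {"x": 3.4,"y": -6,"z": 0,"roll": 0,"claw": 1}
    - {"x": 5.1,"y": -9,"z": 0,"roll": 0,"claw": 1}
    - {"x": 6.8,"y": -12,"z": 0,"roll": 0,"claw": 1}
    - {"x": 8.5,"y": -15,"z": 0,"roll": 0,"claw": 1}
    - {"x": 9.2,"y": -16.6,"z": 0,"roll": 0,"claw": 1}
    - {"x": 9.2,"y": -16.6,"z": -1,"roll": 0,"claw": 1}
    - {"x": 9.2,"y": -16.6,"z": -3,"roll": 0,"claw": 1}
    - {"x": 9.2,"y": -16.6,"z": -5,"roll": 0,"claw": 1}
    - {"x": 9.2,"y": -16.6,"z": -5,"roll": 0,"claw": 1}
    - {"x": 9.2,"y": -16.6,"z": -5,"roll": 0,"claw": 1}

```text
time: 18.52
tcp_pos: [653.4, -10.5, 147.2]
eef_rot: [3.141, -0.004, -2.799]
ft_force: [0.4, 0.8, 0.0]
width: 11.9
finger_force: 58.5
```

```bash
python3 pic.py scene s6 208 100 388 240
```

```text
4 18.5667 [654.5 -10.3 148.8] [-0.  -0.   0.1] 11.300225611136414
```

View pics/s6.png

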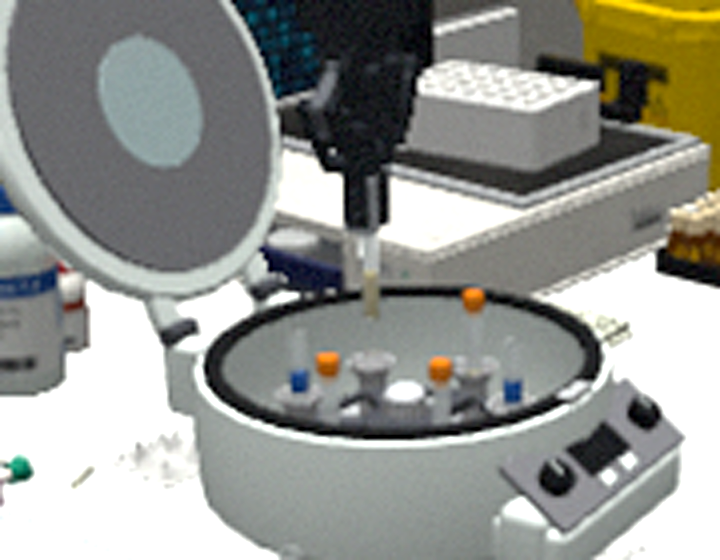

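The tube foot at (372,318) is right above the empty sleeve (372,360). I'll lower, release and retreat.

Call:
send_rows:
  moves:
    - {"x": 0,"y": 0,"z": -1.5,"roll": 0,"claw": 1}
    - {"x": 0,"y": 0,"z": -3,"roll": 0,"claw": 1}
    - {"x": 0,"y": 0,"z": -4.5,"roll": 0,"claw": 1}
    - {"x": 0,"y": 0,"z": -6,"roll": 0,"claw": 1}
    - {"x": 0,"y": 0,"z": -6.7,"roll": 0,"claw": 1}
    - {"x": 0,"y": 0,"z": -6.7,"roll": 0,"claw": 1}
    - {"x": 0,"y": 0,"z": -6.7,"roll": 0,"claw": 1}
    - {"x": 0,"y": 0,"z": -6.7,"roll": 0,"claw": 1}

```text
time: 19.23
tcp_pos: [655.1, -10.5, 82.6]
eef_rot: [-3.141, 0.002, -2.799]
ft_force: [0.4, 0.4, -0.4]
width: 11.6
finger_force: 58.6
```

Call:
send_rows:
  moves:
    - {"x": 0,"y": 0,"z": 0,"roll": 0,"claw": 0.5}
    - {"x": 0,"y": 0,"z": 0,"roll": 0,"claw": 0.3}
    - {"x": 0,"y": 0,"z": 0,"roll": 0,"claw": 0.1}
    - {"x": 0,"y": 0,"z": 0,"roll": 0,"claw": 0.1}
    - {"x": 0,"y": 0,"z": 0,"roll": 0,"claw": 0.1}
    - {"x": 0,"y": 0,"z": 1,"roll": 0,"claw": 0.1}
    - {"x": 0,"y": 0,"z": 3,"roll": 0,"claw": 0.1}
    - {"x": 0,"y": 0,"z": 6,"roll": 0,"claw": 0.1}
    - {"x": 0,"y": 0,"z": 8,"roll": 0,"claw": 0.1}
    - {"x": 0,"y": 0,"z": 8,"roll": 0,"claw": 0.1}

```text
time: 20.07
tcp_pos: [657.7, -10.7, 168.1]
eef_rot: [-3.138, 0.011, -2.799]
ft_force: [0.4, -0.3, 0.7]
width: 38.5
finger_force: 0.0
```

Call:
send_rows:
  moves:
    - {"x": -1,"y": -2,"z": 1,"roll": 0,"claw": 0.1}
    - {"x": -2,"y": -5,"z": 2,"roll": 0,"claw": 0.1}
    - {"x": -3,"y": -8,"z": 3,"roll": 0,"claw": 0.1}
    - {"x": -4,"y": -11,"z": 4,"roll": 0,"claw": 0.1}
    - {"x": -5,"y": -14,"z": 5,"roll": 0,"claw": 0.1}
    - {"x": -6,"y": -17,"z": 5,"roll": 0,"claw": 0.1}
    - {"x": -7,"y": -19,"z": 5,"roll": 0,"claw": 0.1}
    - {"x": -7,"y": -20,"z": 5,"roll": 0,"claw": 0.1}
    - {"x": -7,"y": -20,"z": 5,"roll": 0,"claw": 0.1}
    - {"x": -7,"y": -20,"z": 5,"roll": 0,"claw": 0.1}

```text
time: 20.9
tcp_pos: [584.6, -210.9, 211.2]
eef_rot: [3.141, 0.0, -2.801]
ft_force: [0.4, 0.4, -0.4]
width: 38.7
finger_force: 0.0
```

```bash
python3 pic.py scene s7 218 150 388 270
python3 - <<'E'
from h import *
S=cv2.imread("pics/s7_raw.png")[:,:,::-1]
for q in orange(S,(235,150,380,270)): print(np.round(q,2),plane("scene",q[0],q[1],103.5).round(1))
E
```

```text
4 20.95 [ 584.9 -210.2  211.2] [ 0.1 -0.  -0.1] 38.506290850472055
[299.82 173.38  28.  ] [656.4 -10.6 103.5]
[325.81 174.34  28.  ] [600.8 -47.  103.5]
[289.45 190.56  32.  ] [594.8  85.8 103.5]
[317.6  191.88  33.  ] [539.   50.1 103.5]
```

View pics/s7.png

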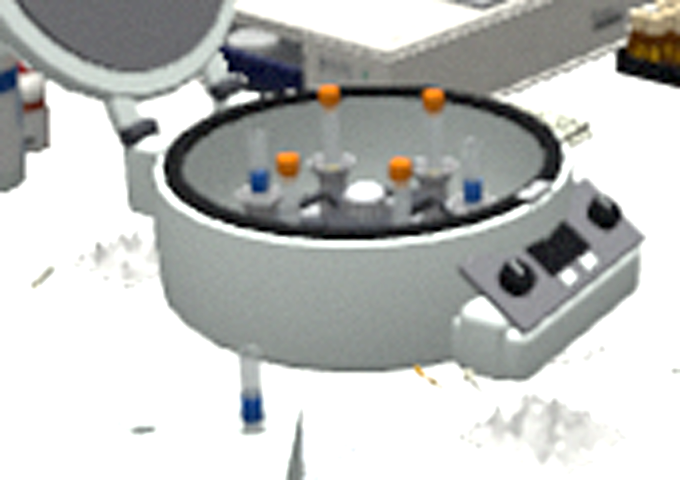

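The picture shows caps at (330,95), (433,98), (288,162) and (400,167), and open tubes facing each other at (258,160) and (472,170). The third open tube is in the block at (250,390). All the caps lie at the expected height and position.

```bash
python3 -c "
from station import r; print(r.sign_off())"
```

```text
the job is handed in; nothing more can be done
None
```

The job is handed in: all six rotor places are filled, every tube faces one of its own kind, and the spare open tube stands in a block well; this is from the final camera picture, as the hand-in gave no verdict.

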